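# File the orange slide case in the slotted rack

### The arm

A 6-joint arm with a two-finger parallel gripper is mounted at the origin on the work surface. World frame = base frame: x ahead of the robot, y to its left, z up, the work surface at z = 0. Lengths are in m, angles in rad, forces in N, time in s.
With the tool pointing down it reaches from about 0.325 to 0.75 m from the base axis. Payload 7.6 kg.
Tool frame: the origin (TCP) lies between the finger pads; the fingertips stand 17 mm ahead of it and the grasp point (between the pads) lies 2 mm behind it; z points along the fingers, x is the direction in which the jaws open and shut, and the axes are right-handed (so a half turn about z gives the same grasp; the last joint's range is limited). The gripper opens to 85 mm and grips with 20 to 120 N. Pads are 22 mm wide; open, the fingers measure 114 mm over their backs; the gripper's body (76 mm by 85 mm) begins 54 mm behind the grasp point. The pads swing forward as they close: fully open they stand 13 mm farther back than shut.
Start: joints at [-1.283, 0.052, 1.401, -0, 1.689, -0.07], TCP at [0.184, -0.492, 0.248] pointing down, gripper open.
Joint ranges: [-2.9, 2.9], [-0.91, 2.17], [0.12, 2.37], [-1.06, 4.2], [0.26, 2.73], [-2.93, 2.93]. Speed limits (rad/s): [2.57, 2.57, 3.01, 3.14, 3.14, 3.14].

### API

Orientations are given as a 3x3 rotation matrix whose columns are the frame's x, y, z axes.
In Python, from bench import robot, cams, boxes_of, masks_of, pinpoint gives the robot as it stands.
- The arm moves only by the shell command python3 -m inch 'ROWS' [FORCE]. ROWS is JSON, a list of rows, each a list of 7 numbers: the finger opening in mm, from 0 to 85.4, then the shift along the tool's x, y, z in mm, then the turn, a rotation vector about the tool's x, y, z in degrees. A call has 1 to 20 rows; each row is the pose to reach, as a shift and turn from the pose commanded when the call began, along the tool's axes at that moment; what a row does not reach only later rows make up. A row lasts 1/10 s, in which the tool goes at most 50 mm and 8.59 degrees, less where a joint would pass 70% of its speed; a pose out of reach is approached as far as the arm can. A call with a gripper value outside its range is refused whole. The fingers move at their own pace and stop on an object; FORCE is the grip in N (left out, the last holds). Time passes only in rows, so rows that repeat a pose let the fingers close. It gives the time, the measured TCP pose, the force and the opening at its end, in the units of the state.
- robot.get_obs(): the state, without advancing time (a new reading comes with each control period).
- cams.grab_frame(name): name is "side" or "top"; returns the picture (384x512x3 uint8, blue, green, red); there is no depth.
- cams.camera_params(name): a dict with "K" (3x3 intrinsics, pixels), "k1" (the pictures are not rectified: a ray, as slopes to the right and down, at radius r is drawn at 1 + k1 r^2 times it, then the intrinsics apply), "rvec" (rotation vector, rad) and "tvec" (3), from world to camera coordinates, as OpenCV has them. Camera axes: x right, y down, z forward; pixel columns grow to the right and rows downward; lengths in m; the calibration is good to about 2 mm. A picture is of the moment at which its call begins. camera_params takes no time and is no camera call.
- robot.finish_job(): hands the job in, once; it reports no verdict.
Trained networks look in the newest picture that a camera, given by its name, has taken for a name from the list of things; names that differ only in an ending like _2 or _b are one class to them, and where a whole thing is asked for, a point or a joint stands for the part that bears it (a point fixed in the world has none). Each returns a list of dicts, best first, with "confidence" (0 to 1); they miss things now and then, are a little off and sometimes report something else, mostly with a low value. They report only what shows in the picture. A call takes as long as a camera call.
- boxes_of(camera, query): "xy" ([column, row] in pixels, amid what is visible of it).
- masks_of(camera, query): "mask" (384x512 bool, what is visible of it) and "xy" ([column, row] in pixels, amid what is visible of it).
- pinpoint(camera, query): "xy" ([column, row] in pixels: a listed point, or the origin of a listed thing).
The state is a dict: "time_s": time; "joint_positions": joint angles; "qd": joint speeds; "effort": joint torques, N m; "ee_pos": TCP position; "eef_rot": TCP orientation; "contact_force": force on the tool from outside, world axes, zero at the start; "moment": the same for the moment, N m; "finger_gap": opening from 0.0 (shut) to 1.0 (fully open).
Only numpy, scipy, OpenCV 4.12 (cv2) and the standard library are available. Lean on these libraries where they do the work, as an engineer would, in place of code of your own. Each camera call takes 0.05 s, during which the arm holds its last target. There are 200 camera calls.

### The job

The orange microscope-slide case was left lying flat on the drying stand, its front edge sticking out over the bench and too wide to grasp: tip it up from that edge until it stands on its long edge on the stand, against the back rest. Then file it on its long edge, about centred lengthwise, in the empty slot of the white rack (the one with the orange liner), lowering it gently onto the liner and leaving it there. Do not let the case fall on the bench, and leave the other slide cases, the bottle and the dishes where they are.

Things in the scene. Friction and masses are not known exactly. Their poses are not given: they have to be found in the camera images.
- case: orange closed slide case, hard plastic, a flat box of 88 (its x) x 140 (its y) x 24 mm (its z), 0.15 to 0.31 kg, loose. Origin: centre of its underside as it lies flat on the stand at the start, z up, x within 0.08 rad of the stand's x. Tipped up about its far (+x) lower edge it passes its balance about 75 degrees from flat, then stands by itself on that 24 x 140 mm side
- case_front (a point): middle of the orange case's lower front (-x) long edge. At the start it overhangs the stand's front by 22 to 34 mm, with 60 mm of free height below, so that fingertips tilted about 45 degrees can reach under and lift it; the far long edge is then 18 to 30 mm short of the back rest
- case_center (a point): the middle of the orange case's volume, 12 mm above its origin along its z; axes as the case's
- stand: slide drying stand (cold), fixed: low white box with an aluminium top, 94 (x) x 240 (y) mm, top at 60 mm height, front face at x = -47 mm. Along its far side runs an upright back rest 10 mm thick: front face at x = +37 mm, top at 110 mm height. Origin: centre of its underside at bench level; z up, x roughly to world -y: its open front faces the robot's left
- rack: white plastic slotted rack, fixed: base 205 (x) x 160 (y) x 12 mm; four ridges 25 mm thick, 120 mm long in y, top at 60 mm height (19 mm thick in the top 6 mm). Between them three slots along y, 31 mm wide, floor at 12 mm height, centred at x = -56, 0, +56 mm; one is empty. Origin: centre of its underside at bench level; z up
- liner: orange liner strip, fixed, 29 (x) x 158 (y) x 2 mm, lying on the floor of the empty slot, which is any one of the three. Origin: centre of its underside, 12 mm above the bench; its top is at 14 mm; its y runs along the slot. A case filed on it stands with its top at 102 mm
- blue_case: blue slide case of the same size, loose, standing on its long edge in one slot (24 mm along its x, 140 along y, 88 high). Origin: centre of its lower edge, 12 mm above the bench. Its top is at 100 mm; leave it
- green_case: green slide case, same as the blue one, in another slot; leave it
- bottle: closed amber glass bottle, 56 mm diameter, 110 mm high, loose on the bench. Origin: centre of its foot; leave it
- dishes: clear covered culture dish with a red layer on top, 92 mm diameter, 30 mm high, loose on the bench. Origin: centre of its foot; leave it

How it is judged:
On the way:
1. the orange case stands on its long edge on the stand (within about 10 degrees of upright) (angle between case's own z axis and vertical between 1.4 and 1.74 rad and angle between case's own y axis and vertical between 1.5 and 1.64 rad and z of case_center in the frame of stand between 0.096 and 0.112 m and x of case_center in the frame of stand between -0.045 and 0.04 m and y of case_center in the frame of stand between -0.12 and 0.12 m), for 0.3 s.
At the end, for the whole second after the job is handed in: The orange case rests on its long edge on the orange liner, at rest: its middle within 8 mm of the slot's mid-plane, 25 mm of its middle lengthwise and 40 to 52 mm above the liner's underside; upright within 10 degrees, its length level within 4 and along the slot within 6 degrees (angle between case's own z axis and vertical between 1.4 and 1.74 rad and angle between case's own y axis and vertical between 1.5 and 1.64 rad and x of case_center in the frame of liner between -0.008 and 0.008 m and y of case_center in the frame of liner between -0.025 and 0.025 m and z of case_center in the frame of liner between 0.04 and 0.052 m and angle between the y axis of case and the y axis of liner, either way round below 0.1 rad and linear speed of case below 0.02 m/s); the robot touches nothing.
It fails at once if the orange case falls on the bench (its middle comes lower than 50 mm above the bench) (height (world z) of case_center below 0.05 m).
It fails at once if the orange case is dropped or slammed into the slot (faster than 0.5 m/s between the ridges) (x of case_center in the frame of liner between -0.008 and 0.008 m and y of case_center in the frame of liner between -0.025 and 0.025 m and z of case_center in the frame of liner below 0.085 m and linear speed of case above 0.5 m/s).
It fails at once if the blue or green case is moved by more than 15 mm or tipped (distance of any of blue_case, green_case from where it was at the start of the episode above 0.015 m or angle between any of blue_case, green_case's own z axis and vertical above 0.25 rad).
It fails at once if the bottle or the dishes are moved by more than 15 mm or tipped (distance of any of bottle, dishes from where it was at the start of the episode above 0.015 m or angle between any of bottle, dishes's own z axis and vertical above 0.25 rad).
It also fails if it takes over 58 s, if anything falls off the work surface, if the arm or the gripper's body presses on something with over 40 N, if the wrist force passes 120 N, or if a joint passes its speed limit or range.

## Working session

There is one attempt and no reset: what is moved stays moved. The work goes in short steps, Python scripts to look and compute and a shell command to move; the robot and the scene stay as the last step left them, time stands still between calls to the robot, and variables do not carry over. Pictures are saved under pics/ and viewed, about 8 in all and at most 12, crops included, and the job is handed in when it is done.

```bash
mkdir -p pics; ls
cat > h.py <<'E'
import numpy as np, cv2
from bench import robot, cams, boxes_of, masks_of, pinpoint
def cam(n):
    p=cams.camera_params(n); R=cv2.Rodrigues(np.array(p['rvec'],float))[0]; return np.array(p['K'],float),float(p['k1']),R,np.array(p['tvec'],float).ravel()
def proj(n,X):
    K,k,R,t=cam(n); c=np.atleast_2d(X)@R.T+t; s=c[:,:2]/c[:,2:]; s=s*(1+k*(s**2).sum(1,keepdims=True)); return s@K[:2,:2].T+K[:2,2]
def ray(n,px):
    K,k,R,t=cam(n); d=np.linalg.solve(K[:2,:2],np.array(px,float)-K[:2,2]); s=d.copy()
    for _ in range(30): s=d/(1+k*(s@s))
    return -R.T@t, R.T@np.r_[s,1]
def atz(n,px,z):
    o,d=ray(n,px); return o+d*(z-o[2])/d[2]
def tri(pa,pb):
    (o1,d1),(o2,d2)=ray('side',pa),ray('top',pb); A=np.c_[d1,-d2]; s=np.linalg.lstsq(A,o2-o1,rcond=None)[0]
    a,b=o1+s[0]*d1,o2+s[1]*d2; return (a+b)/2,np.linalg.norm(a-b)
E
python3 - <<'E'
from h import *
np.set_printoptions(precision=4,suppress=True)
ims=[cams.grab_frame(n) for n in('side','top')]
cv2.imwrite('pics/a_side.png',cv2.resize(ims[0],(800,600)));cv2.imwrite('pics/a_top.png',cv2.resize(ims[1],(800,600)))
for n in('side','top'):
    o,_=ray(n,(256,192));print(n,o)
for q in('case','case_front','case_center','stand','rack','liner','blue_case','green_case','bottle','dishes'):
    r={}
    for n in('side','top'):
        l=pinpoint(n,q); 
        if l: r[n]=l[0]['xy'];print(q,n,np.array(l[0]['xy']),round(l[0]['confidence'],2))
    if len(r)==2: print('   ',*tri(r['side'],r['top']))
E
```

```text
pics
side [0.1628 0.8355 0.8504]
top [ 0.3975 -0.0653  1.1687]
case side [276.9 183.7] 0.82
case top [293.  199.1] 0.58
    [ 0.5902 -0.205   0.0553] 0.011547904135758272
case_front side [268.5 191.6] 0.88
case_front top [277.7 201. ] 0.84
    [ 0.5899 -0.1548  0.0566] 0.00037970424222036683
case_center side [272.8 179.7] 0.79
case_center top [296.  198.6] 0.73
    [ 0.5985 -0.2115  0.0619] 0.0047224057304392645
stand side [287.2 193.1] 0.84
stand top [300.6 215.3] 0.7
    [ 0.5538 -0.2314  0.0108] 0.007844001736702062
rack side [218.4 295.9] 0.63
rack top [159.3 215.5] 0.57
    [0.5511 0.2289 0.0049] 0.0008909080584911471
liner side [233.7 278.5] 0.48
liner top [179.2 219.1] 0.81
    [0.5408 0.1632 0.0076] 0.003205528996932522
blue_case side [220.3 294.4] 0.59
blue_case top [161.9 213.4] 0.81
    [0.5549 0.2203 0.0008] 0.008440748608818037
green_case side [201.9 304.9] 0.69
green_case top [147.4 211.2] 0.7
    [0.569  0.2705 0.0051] 0.006899957575575222
bottle side [182.1 226.6] 0.77
bottle top [219.  153.4] 0.84
    [ 0.7721  0.0399 -0.0037] 0.014560616974604671
dishes side [324.4 167.6] 0.6
dishes top [366.1 227.3] 0.62
    [ 0.5085 -0.4548 -0.0094] 0.0050741559687083404
```

View pics/a_side.png

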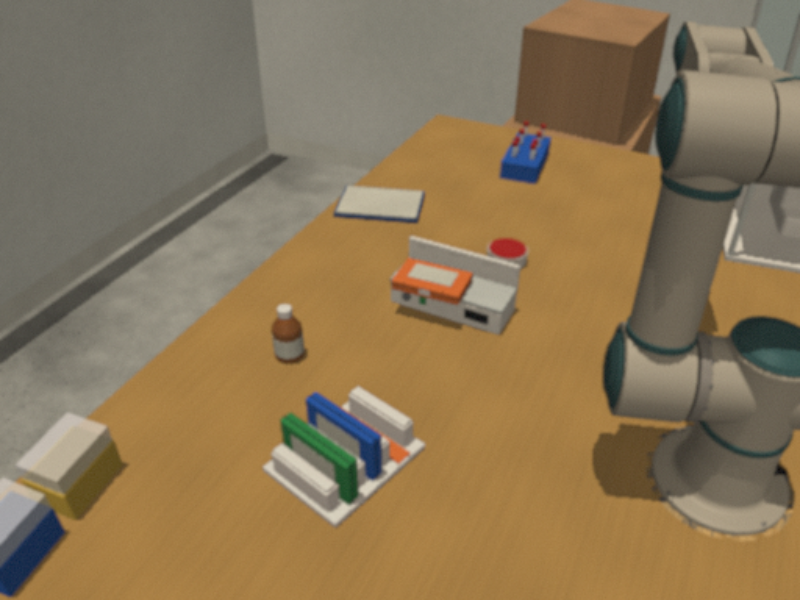

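View pics/a_top.png

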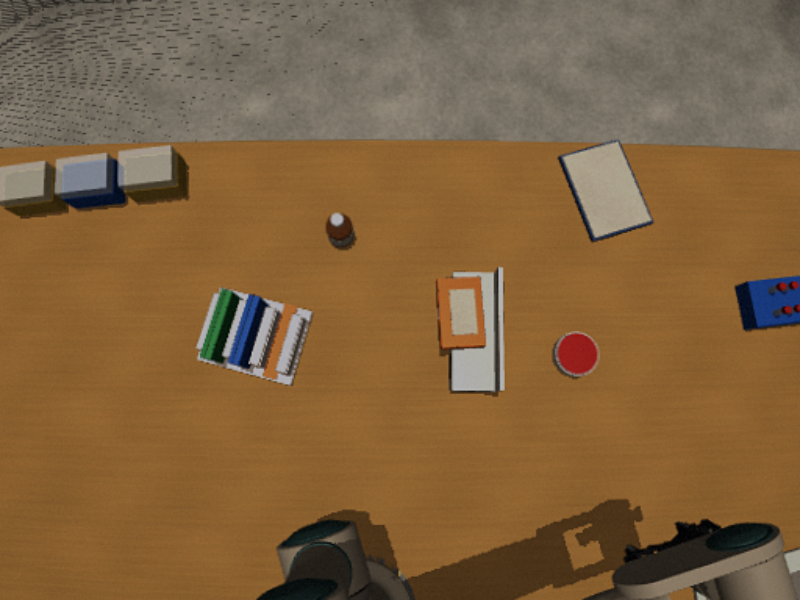

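The side view shows the case flat on the stand around (430,280) and the liner at (395,450). In the top view the case is at (462,312), the stand's rest is along column 500, and the liner is in the rack's right-hand slot at (280,340). Next I'll fit the known geometry to the masks.

```bash
cat > fit.py <<'E'
from h import *
from scipy.optimize import minimize
def box(x0,x1,y0,y1,z0,z1): return np.array([[x,y,z] for x in(x0,x1) for y in(y0,y1) for z in(z0,z1)])
def place(B,p):
    c,s=np.cos(p[2]),np.sin(p[2]); return np.c_[B[:,0]*c-B[:,1]*s+p[0],B[:,0]*s+B[:,1]*c+p[1],B[:,2]]
S=4
def render(n,boxes):
    m=np.zeros((384*S,512*S),np.uint8)
    for B in boxes:
        h=cv2.convexHull(((proj(n,B)+.5)*S*16-8).astype(np.int32)); cv2.fillConvexPoly(m,h,1,shift=4)
    return cv2.resize(m.astype(np.float32),(512,384),interpolation=cv2.INTER_AREA)
def fit(masks,boxes,p0,extra=None):
    def f(p):
        e=0
        for n,m in masks.items():
            r=render(n,[place(B,p) for B in boxes]+(extra or []))
            e+=np.abs(cv2.GaussianBlur(r-m,(0,0),1.2)).sum()
        return e
    best=min((minimize(f,p0,method='Nelder-Mead',options=dict(initial_simplex=np.array([p0]+[np.array(p0)+d for d in np.diag([sg*.015,sg*.015,.1])]),xatol=1e-4,fatol=.05)) for sg in(1,-1)),key=lambda r:r.fun)
    return best.x,best.fun
def union(n,qs):
    m=np.zeros((384,512),np.float32)
    for q in qs:
        l=masks_of(n,q)
        if l: m=np.maximum(m,np.array(l[0]['mask'],np.float32)); print(n,q,round(l[0]['confidence'],2),int(np.sum(l[0]['mask'])))
    return m
CASE=[box(-.044,.044,-.07,.07,.06,.084)]
STAND=[box(-.047,.047,-.12,.12,0,.06),box(.037,.047,-.12,.12,0,.11)]
RACK=[box(-.1025,.1025,-.08,.08,0,.012)]+[box(c-.0125,c+.0125,-.06,.06,0,.06) for c in(-.084,-.028,.028,.084)]
E
python3 - <<'E'
from fit import *
np.set_printoptions(precision=4,suppress=True)
for n in('side','top'): cams.grab_frame(n)
N=('side','top')
mc={n:union(n,['case']) for n in N}; ms={n:np.maximum(mc[n],union(n,['stand'])) for n in N}
mr={n:union(n,['rack','liner','blue_case','green_case']) for n in N}
cs=[]
for sel in(N,('side',),('top',)):
    pc,e=fit({n:mc[n] for n in sel},CASE,[.594,-.20,-1.57]); print('case',sel,pc,e)
    if len(sel)==2: P=pc
    ps,e=fit({n:ms[n] for n in sel},STAND,[.56,-.225,-1.57],[place(CASE[0],P)]); print('stand',sel,ps,e)
    tilt=[box(c-.012,c+.012,-.07,.07,.012,.1) for c in(-.056,0)]
    for yaw in(-.25+np.pi,):
        pr,e=fit({n:mr[n] for n in sel},RACK+tilt,[.551,.229,yaw-np.pi/2]);print('rack',sel,pr,e)
        pr,e=fit({n:mr[n] for n in sel},RACK+[b*[-1,1,1] for b in tilt],[.551,.229,-.25-np.pi/2]);print('rackB',sel,pr,e)
np.savez('m.npz',**{k+n:d[n] for k,d in(('c',mc),('s',ms),('r',mr)) for n in N})
E
```

```text
side case 0.91 1053
top case 0.86 1299
side stand 0.56 2359
top stand 0.7 1700
side rack 0.7 2718
side liner 0.43 2399
side blue_case 0.82 1276
side green_case 0.83 1314
top rack 0.82 1658
top liner 0.52 312
top blue_case 0.95 626
top green_case 0.97 594
case ('side', 'top') [ 0.5897 -0.2047 -1.5241] 146.83311462402344
stand ('side', 'top') [ 0.5551 -0.2363 -1.5971] 290.8921813964844Traceback (most recent call last):
  File "<stdin>", line 14, in <module>
  File "fit.py", line 19, in fit
    best=min((minimize(f,p0,method='Nelder-Mead',options=dict(initial_simplex=np.array([p0]+[np.array(p0)+d for d in np.diag([sg*.015,sg*.015,.1])]),xatol=1e-4,fatol=.05)) for sg in(1,-1)),key=lambda r:r.fun)
  File "fit.py", line 19, in <genexpr>
    best=min((minimize(f,p0,method='Nelder-Mead',options=dict(initial_simplex=np.array([p0]+[np.array(p0)+d for d in np.diag([sg*.015,sg*.015,.1])]),xatol=1e-4,fatol=.05)) for sg in(1,-1)),key=lambda r:r.fun)
              ~~~~~~~~^^^^^^^^^^^^^^^^^^^^^^^^^^^^^^^^^^^^^^^^^^^^^^^^^^^^^^^^^^^^^^^^^^^^^^^^^^^^^^^^^^^^^^^^^^^^^^^^^^^^^^^^^^^^^^^^^^^^^^^^^^^^^^^^
[... 222 characters left out ...]
rapper_args + args))
  File "fit.py", line 16, in f
    r=render(n,[place(B,p) for B in boxes]+(extra or []))
  File "fit.py", line 10, in render
    h=cv2.convexHull(((proj(n,B)+.5)*S*16-8).astype(np.int32)); cv2.fillConvexPoly(m,h,1,shift=4)
                       ~~~~^^^^^
  File "h.py", line 6, in proj
    K,k,R,t=cam(n); c=np.atleast_2d(X)@R.T+t; s=c[:,:2]/c[:,2:]; s=s*(1+k*(s**2).sum(1,keepdims=True)); return s@K[:2,:2].T+K[:2,2]
            ~~~^^^
  File "h.py", line 4, in cam
    p=cams.camera_params(n); R=cv2.Rodrigues(np.array(p['rvec'],float))[0]; return np.array(p['K'],float),float(p['k1']),R,np.array(p['tvec'],float).ravel()
ValueError: time passes only in moves, steps and waits
```

```bash
sed -i 's/^def cam(n):/from functools import lru_cache\n@lru_cache\ndef cam(n):/' h.py
python3 - <<'E'
from fit import *
np.set_printoptions(precision=4,suppress=True)
N=('side','top'); im={n:cams.grab_frame(n) for n in N}
np.savez('im.npz',**im)
print(robot.get_obs()['time_s'])
mc={n:union(n,['case']) for n in N}; ms={n:np.maximum(mc[n],union(n,['stand'])) for n in N}
mr={n:union(n,['rack','blue_case','green_case']+['liner']*(n=='top')) for n in N}
np.savez('m.npz',**{k+n:d[n] for k,d in(('c',mc),('s',ms),('r',mr)) for n in N})
for n in N: # orange by colour
    hsv=cv2.cvtColor(im[n],cv2.COLOR_BGR2HSV); x,y=map(int,[276,183] if n=='side' else [295,199])
    w=np.zeros((384,512),bool); w[y-40:y+40,x-45:x+45]=1
    o=((hsv[...,0]<12)&(hsv[...,1]>170)&(hsv[...,2]>150)&w).astype(np.uint8)
    k,l,st,_=cv2.connectedComponentsWithStats(o); o=(l==1+np.argmax(st[1:,4])).astype(np.uint8)
    h=cv2.convexHull(cv2.findContours(o,0,2)[0][0]); f=np.zeros_like(o); cv2.fillConvexPoly(f,h,1); mc['col'+n]=f.astype(np.float32); print(n,f.sum())
tilt=[box(c-.012,c+.012,-.07,.07,.012,.1) for c in(-.056,0)]
P=None
for sel in(N,('side',),('top',)):
    pc,e=fit({n:mc[n] for n in sel},CASE,[.59,-.20,-1.57]); print('case',sel,pc,e)
    if P is None: P=pc
    pc,e=fit({n:mc['col'+n] for n in sel},CASE,[.59,-.20,-1.57]); print('case col',sel,pc,e)
    ps,e=fit({n:ms[n] for n in sel},STAND,[.56,-.225,-1.57],[place(CASE[0],P)]); print('stand',sel,ps,e)
    pr,e=fit({n:mr[n] for n in sel},RACK+[b*[-1,1,1] for b in tilt],[.551,.229,-.25-np.pi/2]);print('rack',sel,pr,e)
E
```

```text
1.9
side case 0.59 1064
top case 0.76 1311
side stand 0.96 2471
top stand 0.69 1716
side rack 0.65 2811
side blue_case 0.66 1306
side green_case 0.66 1232
top rack 0.59 1662
top blue_case 0.68 619
top green_case 0.83 575
top liner 0.89 340
side 768
top 8
case ('side', 'top') [ 0.5891 -0.2046 -1.5309] 126.97979736328125
case col ('side', 'top') [ 0.5942 -0.2264 -1.5076] 1621.5677490234375
stand ('side', 'top') [ 0.5544 -0.2364 -1.5946] 251.87109375
rack ('side', 'top') [ 0.552   0.2165 -1.8448] 4145.02294921875
case ('side',) [ 0.586  -0.2041 -1.5392] 28.983993530273438
case col ('side',) [ 0.5909 -0.2233 -1.4184] 277.80328369140625
stand ('side',) [ 0.553  -0.2379 -1.5849] 118.38395690917969
rack ('side',) [ 0.5513  0.2168 -1.8527] 736.5831909179688
case ('top',) [ 0.5907 -0.2048 -1.5193] 47.12236404418945
case col ('top',) [ 0.6069 -0.2029 -1.9919] 1311.7315673828125
stand ('top',) [ 0.557  -0.2363 -1.5917] 72.16107177734375
rack ('top',) [ 0.563   0.23   -1.8743] 3362.56298828125
```

Run:
```python
from fit import *
np.set_printoptions(precision=4,suppress=True)
N=('side','top'); M=np.load('m.npz'); im=np.load('im.npz')
tilt=[box(c-.012,c+.012,-.07,.07,.012,.1) for c in(-.056,0)]
mr={}
for n in N:
    m=M['r'+n].astype(np.uint8); k,l,st,c=cv2.connectedComponentsWithStats(m); print(n,st[1:],c[1:])
    cx,cy=(218,296) if n=='side' else (163,216); i=min(range(1,k),key=lambda i:np.hypot(*(c[i]-[cx,cy]))-st[i,4]/1e2); mr[n]=(l==i).astype(np.float32)
rs={}
for sel in(N,('side',),('top',)):
    pr,e=fit({n:mr[n] for n in sel},RACK+tilt,[.551,.229,-1.8]);print('rack',sel,pr,e); rs[sel]=pr
P=rs[N]; s=np.array([.555,-.2364,-1.594]); ca=np.array([.589,-.2046,-1.531])
out=[]
for n,(x,y,w,h) in(('side',(150,140,200,200)),('top',(110,140,240,130))):
    a=cv2.resize(im[n],None,fx=4,fy=4,interpolation=cv2.INTER_CUBIC)
    for Bs,p,col in((RACK,P,(255,0,255)),(STAND,s,(255,255,0)),(CASE,ca,(0,0,0)),([box(.042,.07,-.079,.079,.012,.014)],P,(0,255,0))):
        for B in Bs:
            q=((proj(n,place(B,p))+.5)*4).astype(int)
            for i in range(8):
                for j in(1,2,4):
                    if i^j>i: cv2.line(a,q[i].tolist(),q[i^j].tolist(),col,1)
    out.append(cv2.resize(a[y*4:(y+h)*4,x*4:(x+w)*4],(600,600) if n=='side' else (800,433)))
cv2.imwrite('pics/b_side.png',out[0]);cv2.imwrite('pics/b_top.png',out[1])
```

```text
side [[ 170  247  102   90 5279]] [[218.1694 289.1445]]
top [[ 287  173   36   78 1662]
 [ 129  185   24   47  575]
 [ 146  188   26   47  619]
 [ 169  194   21   49  340]] [[308.2876 219.6197]
 [140.447  208.9809]
 [157.874  211.517 ]
 [178.0353 218.8206]]
rack ('side', 'top') [ 0.5519  0.2168 -1.84  ] 3026.98095703125
rack ('side',) [ 0.5503  0.2173 -1.8342] 374.7742919921875
rack ('top',) [ 0.5943  0.2646 -2.2122] 2567.22314453125
```

View pics/b_top.png

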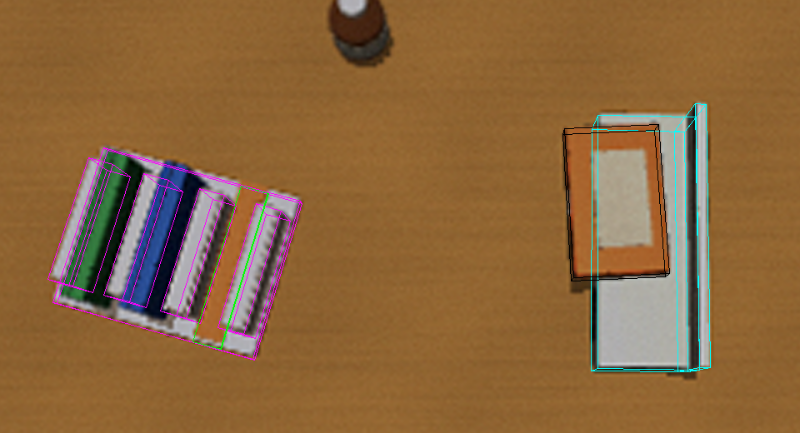

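View pics/b_side.png

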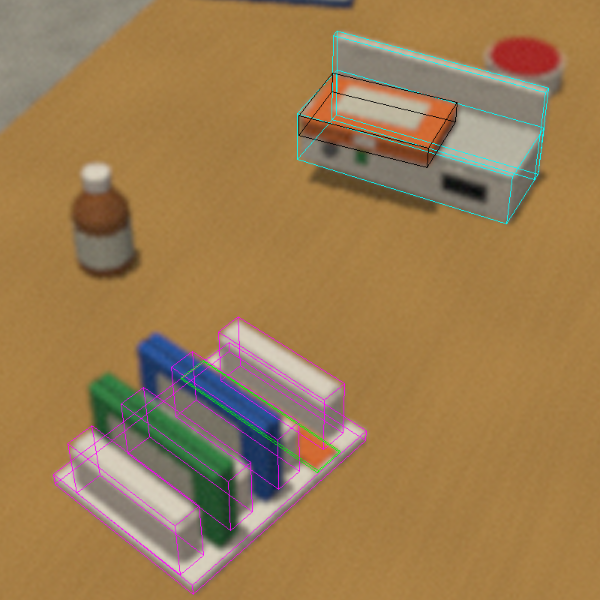

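The overlays agree to about a pixel. The joint rack fit used a wrong top mask, so I'll refine it before placing. First comes the approach: the tool tilted 45°, reaching under the front edge.

```bash
cat > plan.py <<'E'
from h import *
from scipy.spatial.transform import Rotation as Ro
np.set_printoptions(precision=4,suppress=True)
yaw=-1.531; cx=np.array([np.cos(yaw),np.sin(yaw),0]); cy=np.array([-cx[1],cx[0],0]); ez=np.array([0,0,1.])
E0=np.array([.589,-.2046,.06])-.044*cx; Pv=E0+.088*cx
def tool(b,sx):
    b=np.radians(b); z=np.cos(b)*cx-np.sin(b)*ez; x=sx*cy; return np.c_[x,np.cross(z,x),z]
def nrm(b): b=np.radians(b); return np.sin(b)*cx+np.cos(b)*ez
def row(o,p,R):
    R0=np.array(o['eef_rot']).reshape(3,3); p0=np.array(o['ee_pos'])
    return np.round(np.r_[R0.T@(p-p0)*1e3,Ro.from_matrix(R0.T@R).as_rotvec(degrees=True)],1).tolist()
def st(o): print('t',o['time_s'],'p',np.array(o['ee_pos']),'z',np.array(o['eef_rot']).reshape(3,3)[:,2],'F',np.array(o['contact_force']),'g',round(float(o['finger_gap']),3),'q',np.array(o['joint_positions']))
E
python3 - <<'E'
from plan import *
o=robot.get_obs(); st(o); print(np.array(o['eef_rot']))
sx=np.sign((np.array(o['eef_rot'])[:,0]@cy)); print(sx)
for s in(1,-1):
    pre=E0+.001*tool(45,s)[:,2]-.019*nrm(45)-.07*tool(45,s)[:,2]
    print(s,pre,'high',row(o,np.array([.585,-.02,.25]),tool(90,s)),row(o,np.array([.585,-.02,.25]),tool(45,s)),row(o,pre,tool(45,s)))
E
```

```text
t 2.45 p [ 0.1839 -0.4918  0.2483] z [ 0.     -0.0001 -1.    ] F [ 0.2511 -0.2028  0.0075] g 1.0 q [-1.2833  0.0522  1.4007  0.      1.6886 -0.0703]
[[ 0.3502 -0.9367  0.    ]
 [-0.9367 -0.3502 -0.0001]
 [ 0.0001  0.     -1.    ]]
1.0
1 [ 0.5848 -0.0985  0.0954] high [-301.4, -540.9, -1.7, 0.0, -0.0, -71.8] [-301.4, -540.9, -1.7, -38.8, 28.1, -67.9] [-228.0, -513.2, 152.9, -38.8, 28.1, -67.9]
-1 [ 0.5848 -0.0985  0.0954] high [-301.4, -540.9, -1.7, -0.0, -0.0, 108.2] [-301.4, -540.9, -1.7, 30.5, 42.2, 101.9] [-228.0, -513.2, 152.9, 30.5, 42.2, 101.9]
```

```bash
python3 -m inch '[[40,-301.4,-540.9,-1.7,0,0,-71.8],[40,-301.4,-540.9,-1.7,0,0,-71.8],[40,-301.4,-540.9,-1.7,0,0,-71.8],[40,-301.4,-540.9,-1.7,0,0,-71.8],[40,-301.4,-540.9,-1.7,0,0,-71.8],[40,-301.4,-540.9,-1.7,0,0,-71.8],[40,-301.4,-540.9,-1.7,0,0,-71.8],[40,-301.4,-540.9,-1.7,0,0,-71.8],[40,-301.4,-540.9,-1.7,0,0,-71.8],[40,-301.4,-540.9,-1.7,0,0,-71.8],[40,-301.4,-540.9,-1.7,0,0,-71.8],[40,-301.4,-540.9,-1.7,0,0,-71.8],[40,-301.4,-540.9,-1.7,0,0,-71.8],[40,-301.4,-540.9,-1.7,0,0,-71.8],[40,-301.4,-540.9,-1.7,0,0,-71.8],[40,-301.4,-540.9,-1.7,0,0,-71.8]]' 40
python3 - <<'E'
from plan import *
o=robot.get_obs(); st(o)
print('tilt',row(o,np.array([.585,-.02,.2]),tool(45,1)))
E
```

```text
time_s: 4.05
ee_pos: [0.5845, -0.021, 0.2502]
eef_rot: [[0.999, 0.039, 0.0], [0.039, -0.999, -0.0], [0.0, 0.0, -1.0]]
contact_force: [-0.4, 0.4, 0.2]
finger_gap: 0.469
t 4.05 p [ 0.5845 -0.021   0.2502] z [ 0.0001 -0.0004 -1.    ] F [-0.3748  0.3696  0.1666] g 0.469 q [-0.0989  0.2217  1.2114 -0.0004  1.7084 -0.1379]
tilt [0.5, -1.0, 50.2, -45.0, 0.0, -0.0]
```

```bash
python3 -m inch '[[40,0,0,20,-8,0,0],[40,0,0,40,-16,0,0],[40,0,0,50,-24,0,0],[40,0,0,50,-32,0,0],[40,0,0,50,-40,0,0],[40,0,0,50,-45,0,0],[40,0,0,50,-45,0,0],[40,0,0,50,-45,0,0],[40,0,0,50,-45,0,0]]'
python3 - <<'E'
from plan import *
o=robot.get_obs(); st(o); T=tool(45,1)
pre=E0+.001*T[:,2]-.019*nrm(45)-.07*T[:,2]
print('pre',pre,row(o,pre,T),'under',row(o,pre+.07*T[:,2],T))
E
```

```text
time_s: 4.95
ee_pos: [0.5851, -0.0211, 0.2011]
eef_rot: [[0.999, 0.026, 0.028], [0.038, -0.708, -0.705], [0.002, 0.706, -0.708]]
contact_force: [-0.3, 0.4, -1.1]
finger_gap: 0.468
t 4.95 p [ 0.5851 -0.0211  0.2011] z [ 0.0284 -0.7052 -0.7085] F [-0.3261  0.3899 -1.0717] g 0.468 q [ 0.216   0.3332  1.3312 -0.7698  1.6275  0.1936]
pre [ 0.5848 -0.0985  0.0954] [-3.5, -19.9, 129.4, -0.1, -0.0, -0.1] under [-3.5, -19.7, 199.4, -0.1, -0.0, -0.1]
```

```bash
python3 -m inch '[[40,-3.5,-20,40,0,0,0],[40,-3.5,-20,80,0,0,0],[40,-3.5,-20,115,0,0,0],[40,-3.5,-20,129,0,0,0],[40,-3.5,-20,145,0,0,0],[40,-3.5,-20,160,0,0,0],[40,-3.5,-20,175,0,0,0],[40,-3.5,-20,187,0,0,0],[40,-3.5,-20,195,0,0,0],[40,-3.5,-20,199,0,0,0],[40,-3.5,-20,199,0,0,0],[40,-3.5,-20,199,0,0,0]]'
python3 - <<'E'
from plan import *
o=robot.get_obs(); st(o)
im=cams.grab_frame('side'); cv2.imwrite('pics/c.png',cv2.resize(im[110:260,180:380],(800,600),interpolation=cv2.INTER_CUBIC))
rows=[]
for th in np.r_[np.arange(0,45,4),np.arange(45,88,3)]:
    b=max(45,th); t=np.radians(th); e=Pv-.088*np.cos(t)*cx+.088*np.sin(t)*ez
    T=tool(b,1); rows.append((th,row(o,e+.001*T[:,2]-.011*nrm(b),T)))
for r in rows: print(*r)
E
```

```text
time_s: 6.15
ee_pos: [0.5869, -0.1464, 0.0455]
eef_rot: [[0.999, 0.028, 0.029], [0.04, -0.706, -0.707], [0.001, 0.707, -0.707]]
contact_force: [-0.0, -0.0, -0.2]
finger_gap: 0.468
t 6.15 p [ 0.5869 -0.1464  0.0455] z [ 0.0291 -0.7066 -0.707 ] F [-0.0499 -0.0442 -0.186 ] g 0.468 q [ 0.0048  0.4765  1.4875 -0.8324  1.2717  0.2627]
0 [-0.2, 9.3, 0.8, 0.0, -0.1, 0.0]
4 [-0.2, 13.8, -3.4, 0.0, -0.1, 0.0]
8 [-0.2, 18.6, -7.2, 0.0, -0.1, 0.0]
12 [-0.2, 23.6, -10.7, 0.0, -0.1, 0.0]
16 [-0.2, 28.9, -13.9, 0.0, -0.1, 0.0]
20 [-0.2, 34.4, -16.7, 0.0, -0.1, 0.0]
24 [-0.2, 40.0, -19.1, 0.0, -0.1, 0.0]
28 [-0.2, 45.8, -21.1, 0.0, -0.1, 0.0]
32 [-0.2, 51.8, -22.7, 0.0, -0.1, 0.0]
36 [-0.2, 57.8, -23.8, 0.0, -0.1, 0.0]
40 [-0.2, 63.9, -24.6, 0.0, -0.1, 0.0]
44 [-0.2, 70.0, -24.9, 0.0, -0.1, 0.0]
45 [-0.2, 71.6, -24.9, 0.0, -0.1, 0.0]
48 [-0.2, 76.1, -25.4, 3.0, -0.1, 0.0]
51 [-0.2, 80.7, -25.6, 6.0, -0.1, 0.0]
54 [-0.2, 85.3, -25.6, 9.0, -0.1, 0.0]
57 [-0.2, 89.9, -25.3, 12.0, -0.1, 0.0]
60 [-0.2, 94.5, -24.8, 15.0, -0.1, 0.0]
63 [-0.2, 99.0, -24.1, 18.0, -0.1, 0.0]
66 [-0.2, 103.5, -23.1, 21.0, -0.1, 0.0]
69 [-0.2, 107.9, -21.9, 24.0, -0.1, 0.0]
72 [-0.2, 112.3, -20.4, 27.0, -0.1, 0.0]
75 [-0.2, 116.5, -18.8, 30.0, -0.1, 0.0]
78 [-0.2, 120.7, -16.9, 33.0, -0.1, 0.0]
81 [-0.2, 124.8, -14.8, 36.0, -0.1, 0.0]
84 [-0.2, 128.8, -12.5, 39.0, -0.1, 0.0]
87 [-0.2, 132.6, -9.9, 42.0, -0.1, 0.0]
```

View pics/c.png

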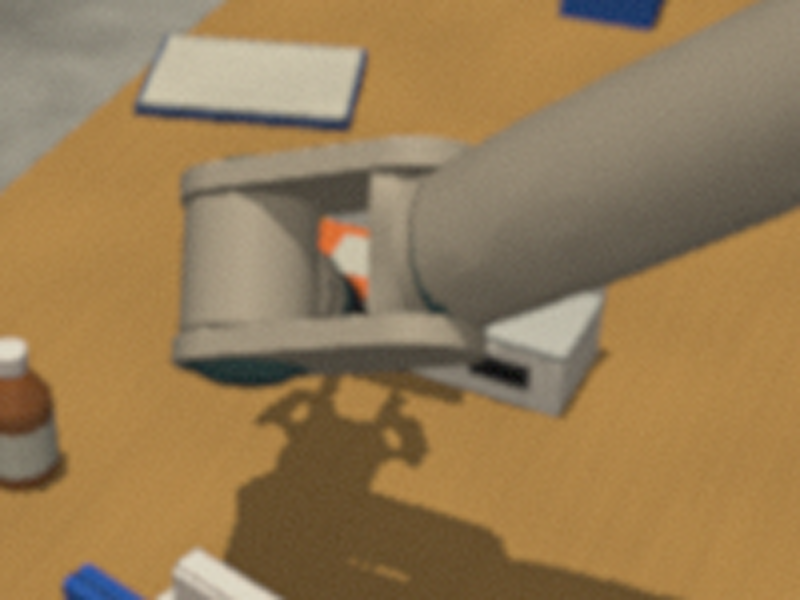

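The arm hides the case in this picture, and no contact force has been felt yet. I'll lift in steps and watch the force.

```bash
python3 -m inch '[[40,0,5,0.5,0,0,0],[40,0,9,0.5,0,0,0],[40,0,11.5,-1.5,0,0,0],[40,0,14,-3.4,0,0,0],[40,0,16,-5.4,0,0,0],[40,0,18.6,-7.2,0,0,0],[40,0,21,-9,0,0,0],[40,0,23.6,-10.7,0,0,0],[40,0,26.3,-12.3,0,0,0],[40,0,28.9,-13.9,0,0,0],[40,0,28.9,-13.9,0,0,0]]'
python3 - <<'E'
from plan import *
o=robot.get_obs(); st(o); im=cams.grab_frame('top'); cv2.imwrite('pics/d.png',cv2.resize(im[150:270,240:400],(800,600),interpolation=cv2.INTER_CUBIC))
E
```

```text
time_s: 7.3
ee_pos: [0.5872, -0.1574, 0.076]
eef_rot: [[0.999, 0.028, 0.029], [0.04, -0.706, -0.707], [0.001, 0.707, -0.707]]
contact_force: [0.2, 0.6, -0.3]
finger_gap: 0.467
t 7.3 p [ 0.5872 -0.1574  0.076 ] z [ 0.0287 -0.7067 -0.7069] F [ 0.1856  0.6094 -0.3194] g 0.467 q [-0.0142  0.4284  1.4815 -0.824   1.2956  0.209 ]
```

View pics/d.png

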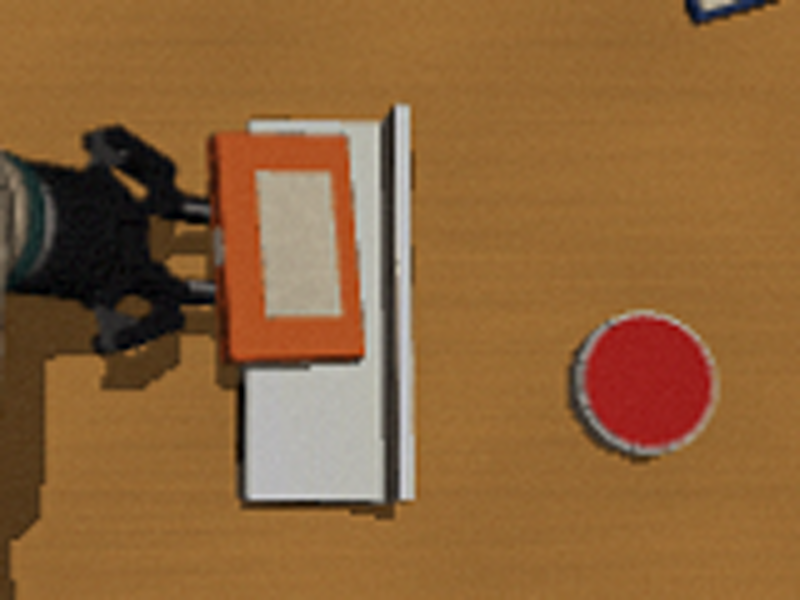

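The case shifted or tilted slightly: its right corner is now near top pixel (312.6,222), 2 px from where it was. I'll fit tilt and slide from the top mask.

```bash
cat > tilt.py <<'E'
from plan import *
import fit as F
def tiltbox(th,slide,dy,dyaw):
    B=F.box(-.088,0,-.07,.07,0,.024); c,s=np.cos(th),np.sin(th)
    B=np.c_[B[:,0]*c+B[:,2]*s,B[:,1],-B[:,0]*s+B[:,2]*c]
    Y=yaw+dyaw; c,s=np.cos(Y),np.sin(Y); p=Pv+slide*cx+dy*cy
    return np.c_[B[:,0]*c-B[:,1]*s,B[:,0]*s+B[:,1]*c,B[:,2]]+p
def fit_tilt(cams_,p0):
    ms={}
    for n in cams_:
        cams.grab_frame(n); l=masks_of(n,'case')
        if l: ms[n]=l[0]['mask'].astype(np.float32); print(n,l[0]['confidence'],int(l[0]['mask'].sum()))
    f=lambda p:sum(np.abs(cv2.GaussianBlur(F.render(n,[tiltbox(*p)])-m,(0,0),1.2)).sum() for n,m in ms.items())
    for th in p0:
        r=F.minimize(f,[th,.003,0,0],method='Nelder-Mead',options=dict(initial_simplex=np.array([[th,0,0,0],[th+.2,0,0,0],[th,.015,0,0],[th,0,.01,0],[th,0,0,.1]])))
        print('theta deg, slide, dy mm, dyaw:',np.degrees(r.x[0]),r.x[1:3]*1e3,r.x[3],'err',r.fun)
if __name__=='__main__':
    import sys
    fit_tilt(sys.argv[1].split(','),[np.radians(float(a)) for a in sys.argv[2:]])
E
python3 tilt.py top 0 15 30
```

```text
top 0.75 1289
theta deg, slide, dy mm, dyaw: -6.014412557485053 [9.224 4.236] -0.015570365209445242 err 53.766544342041016
theta deg, slide, dy mm, dyaw: 24.85807338504876 [-2.9837  0.9725] -0.014280640717723316 err 87.77388000488281
theta deg, slide, dy mm, dyaw: 24.64207722833914 [-2.7298  0.1683] -0.02382305645009622 err 87.41387176513672
```

Run:
```python
from h import *
a=np.load('im.npz'); z=lambda i,x,y,w,h:cv2.resize(i[y:y+h,x:x+w],(400,int(400*h/w)),interpolation=cv2.INTER_LANCZOS4)
t=cams.grab_frame('top'); s=cams.grab_frame('side')
A=np.hstack([z(a['top'],268,165,60,60),z(t,268,165,60,60)]); B=np.hstack([z(a['side'],235,150,100,50),z(s,235,150,100,50)])
cv2.imwrite('pics/e.png',np.vstack([A,B]))
```

```text
(no output)
```

View pics/e.png

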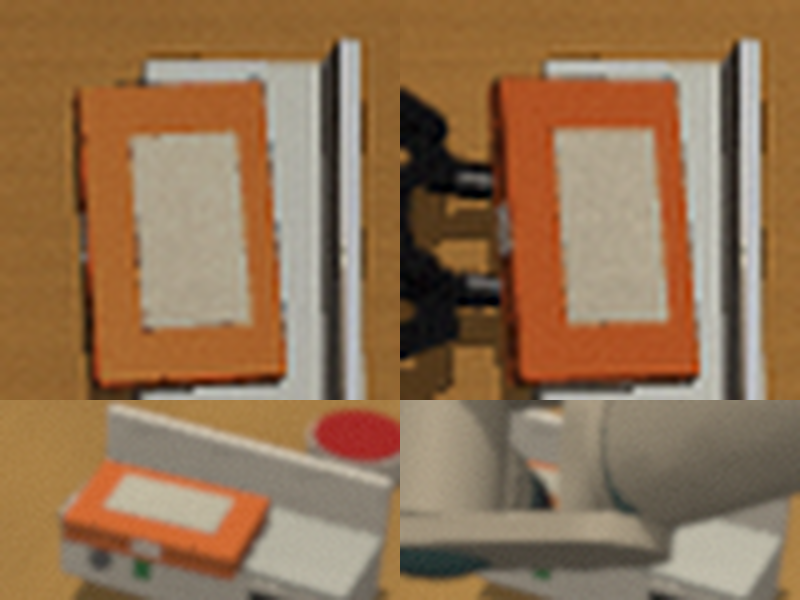

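The top's shading changed and the front face is now a wide band about 3 px across, with the clasp visible. So the case is tilting, by roughly 15°, with the finger under the edge. I'll continue.

```bash
python3 -m inch '[[40,0,2.7,-1.4,0,0,0],[40,0,5.4,-2.8,0,0,0],[40,0,8,-4,0,0,0],[40,0,11,-5.2,0,0,0],[40,0,14,-6.2,0,0,0],[40,0,17,-7.2,0,0,0],[40,0,20,-8,0,0,0],[40,0,23,-8.8,0,0,0],[40,0,26,-9.4,0,0,0],[40,0,29,-10,0,0,0],[40,0,32,-10.4,0,0,0],[40,0,35,-10.7,0,0,0],[40,0,38,-10.9,0,0,0],[40,0,41,-11,0,0,0],[40,0,42.5,-11,0,0,0],[40,0,42.5,-11,0,0,0]]'
python3 tilt.py top,side 30 45 60; python3 -c "
from plan import *
st(robot.get_obs()); t=cams.grab_frame('top'); cv2.imwrite('pics/f.png',cv2.resize(t[155:255,250:350],(600,600),interpolation=cv2.INTER_CUBIC))"
```

```text
time_s: 9.15
ee_pos: [0.5879, -0.1797, 0.1135]
eef_rot: [[0.999, 0.028, 0.028], [0.04, -0.706, -0.707], [0.0, 0.707, -0.707]]
contact_force: [1.3, 1.1, -0.2]
finger_gap: 0.466
top 0.68 1067
theta deg, slide, dy mm, dyaw: 47.66846375120593 [-0.9876  1.3824] 0.009398516248560878 err 37.44859313964844
theta deg, slide, dy mm, dyaw: 47.45830116741736 [-0.9055  1.7317] 0.011256134407149529 err 37.206241607666016
theta deg, slide, dy mm, dyaw: 47.44463405251134 [-0.8676  1.4515] 0.012599173829687175 err 37.42033767700195
t 9.35 p [ 0.5878 -0.1794  0.1131] z [ 0.0283 -0.7065 -0.7071] F [ 0.7503  0.277  -0.4527] g 0.467 q [-0.0522  0.3764  1.4656 -0.8149  1.3159  0.131 ]
```

View pics/f.png

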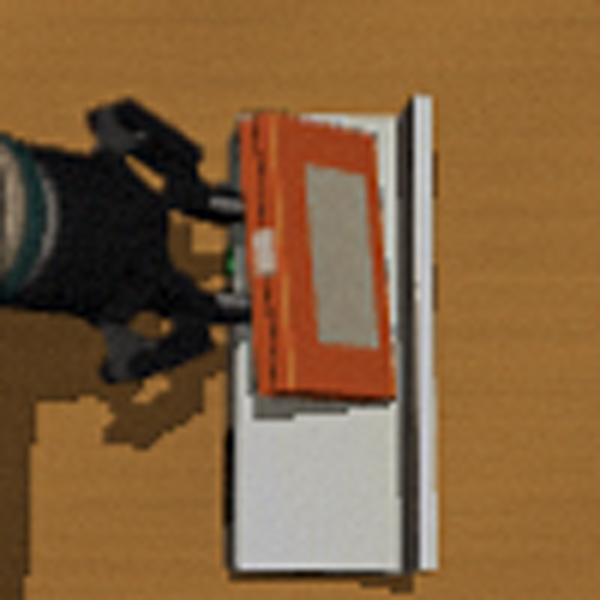

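The case is at about 47° with no slide. The top view shows it up to column 395, with the rest at 405. Next comes the rigid rotation about its far edge.

Run:
```python
from plan import *
o=robot.get_obs(); st(o)
def pose(th):
    t=np.radians(th); T=tool(th,1); return Pv-.088*np.cos(t)*cx+.088*np.sin(t)*ez+.001*T[:,2]-.011*nrm(th),T
for th in list(range(46,91,4)): print(th,row(o,*pose(th)))
```

```text
t 9.4 p [ 0.5878 -0.1794  0.1131] z [ 0.0283 -0.7066 -0.7071] F [-0.9309  0.3235 -0.1287] g 0.468 q [-0.0522  0.3764  1.4656 -0.8149  1.3159  0.1309]
46 [0.2, 1.9, -0.7, 1.0, -0.0, 0.0]
50 [0.2, 8.0, -1.2, 5.0, -0.0, 0.0]
54 [0.2, 14.2, -1.2, 9.0, -0.0, 0.0]
58 [0.2, 20.3, -0.8, 13.0, -0.0, 0.0]
62 [0.2, 26.3, 0.0, 17.0, -0.0, 0.0]
66 [0.2, 32.3, 1.3, 21.0, -0.0, 0.0]
70 [0.1, 38.2, 3.0, 25.0, -0.0, 0.0]
74 [0.1, 44.0, 5.0, 29.0, 0.0, 0.0]
78 [0.1, 49.6, 7.5, 33.0, 0.0, 0.0]
82 [0.1, 55.0, 10.4, 37.0, 0.0, 0.0]
86 [0.1, 60.2, 13.6, 41.0, 0.0, 0.0]
90 [0.1, 65.2, 17.2, 45.0, 0.0, 0.0]
```

```bash
python3 -m inch '[[40,0,2,-0.7,1,0,0],[40,0,5,-1,3,0,0],[40,0,8,-1.2,5,0,0],[40,0,11.1,-1.2,7,0,0],[40,0,14.2,-1.2,9,0,0],[40,0,17.3,-1,11,0,0],[40,0,20.3,-0.8,13,0,0],[40,0,23.3,-0.4,15,0,0],[40,0,26.3,0,17,0,0],[40,0,29.3,0.6,19,0,0],[40,0,32.3,1.3,21,0,0],[40,0,35.2,2.1,23,0,0],[40,0,38.2,3,25,0,0],[40,0,41,4,27,0,0],[40,0,42.5,4.5,28,0,0],[40,0,44,5,29,0,0],[40,0,45.4,5.6,30,0,0],[40,0,46.8,6.2,31,0,0],[40,0,48.2,6.8,32,0,0],[40,0,49.6,7.5,33,0,0]]'
python3 -m inch '[[40,0,1.4,-0.2,1,0,0],[40,0,2.9,-0.3,2,0,0],[40,0,4.5,-0.4,3,0,0],[40,0,6,-0.5,4,0,0],[40,0,7.5,-0.6,5,0,0],[40,0,9.0,-0.7,6,0,0],[40,0,10.5,-0.7,7,0,0],[40,0,12,-0.6,8,0,0],[40,0,12,-0.6,8,0,0],[40,0,12,-0.6,8,0,0],[40,0,12,-0.6,8,0,0]]'
python3 tilt.py top,side 70 85; python3 -c "
from plan import *
st(robot.get_obs())"
```

```text
time_s: 11.4
ee_pos: [0.5895, -0.2199, 0.143]
eef_rot: [[0.999, 0.039, 0.008], [0.04, -0.978, -0.207], [-0.0, 0.207, -0.978]]
contact_force: [-0.3, -0.5, 0.4]
finger_gap: 0.467
time_s: 12.5
ee_pos: [0.59, -0.2313, 0.146]
eef_rot: [[0.999, 0.04, 0.003], [0.04, -0.997, -0.07], [-0.0, 0.07, -0.998]]
contact_force: [0.2, 0.2, -0.5]
finger_gap: 0.471
top 0.72 94
side 0.72 1030
theta deg, slide, dy mm, dyaw: 79.61587493510926 [ 6.3959 -3.6113] 0.030933197062553368 err 577.2486572265625
theta deg, slide, dy mm, dyaw: 79.59990586396069 [ 6.5369 -3.5891] 0.030673515741828975 err 577.2080688476562
t 12.7 p [ 0.59   -0.2312  0.1461] z [ 0.0029 -0.0698 -0.9976] F [ 0.4774 -0.4323  0.0892] g 0.464 q [-0.4056  0.3878  1.2195 -0.0632  1.5042 -0.4428]
```

```bash
python3 -m inch '[[40,0,-15,0,0,0,0],[40,0,-40,0,0,0,0],[40,0,-80,0,4,0,0],[40,0,-120,-30,4,0,0],[40,0,-150,-75,4,0,0],[40,0,-150,-120,4,0,0],[40,0,-150,-120,4,0,0],[40,0,-150,-120,4,0,0]]'
python3 tilt.py top,side 80 90; python3 -c "
from plan import *
st(robot.get_obs()); t=cams.grab_frame('top'); s=cams.grab_frame('side'); z=lambda i,x,y,w,h:cv2.resize(i[y:y+h,x:x+w],(400,400),interpolation=cv2.INTER_CUBIC)
cv2.imwrite('pics/g.png',np.hstack([z(t,260,160,80,80),z(s,235,130,100,100)]))"
```

```text
time_s: 13.5
ee_pos: [0.5839, -0.0724, 0.2569]
eef_rot: [[0.999, 0.041, 0.003], [0.041, -0.999, -0.001], [0.003, 0.001, -1.0]]
contact_force: [0.3, 0.9, -0.4]
finger_gap: 0.472
top 0.85 560
side 0.77 992
theta deg, slide, dy mm, dyaw: 87.11361175445394 [ 3.5855 -0.0812] -0.07443921673378708 err 296.5390930175781
theta deg, slide, dy mm, dyaw: 86.3351252131703 [ 3.9091 -0.6403] -0.07446803130656963 err 294.8572998046875
t 13.7 p [ 0.5831 -0.0735  0.2534] z [-0.0032  0.0005 -1.    ] F [-0.2219 -0.0536 -0.6985] g 0.471 q [-0.1882  0.2315  1.1937 -0.0001  1.7196 -0.2281]
```

View pics/g.png

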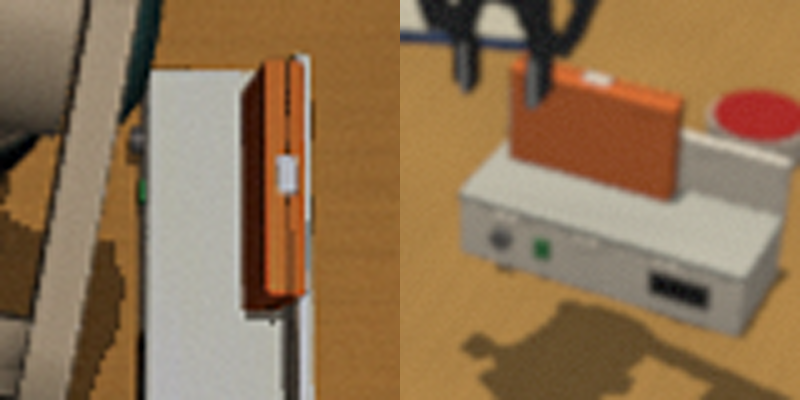

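The case is standing against the rest at about the stand's own yaw. In the top view its clasp is near (287,175) in the crop. Next I'll locate its top face and refine the rack from the images.

Run:
```python
from plan import *
import fit as F
t=cams.grab_frame('top'); N=('side','top')
print('clasp',atz('top',(260+287/5-.5,160+175/5-.5),.148))
m=masks_of('top','case')[0]['mask'].astype(np.float32)
UP=[F.box(-.012,.012,-.07,.07,.06,.148)]
p,e=F.fit({'top':m},UP,[.589,-.262,-1.6]); print('case up top',p,e)
s=np.array([.555,-.2364,-1.594]); xs=np.array([np.cos(s[2]),np.sin(s[2])]); print('rest-based', s[:2]+xs*.025)
lc=pinpoint('top','case_center'); 
if lc: print('cc',atz('top',lc[0]['xy'],.104),lc[0]['confidence'])
# rack: white/liner/case silhouette in saved top image vs wood (by saturation)
im=np.load('im.npz')['top'].astype(np.float32); 
ml=masks_of('top','liner'); l=F.fit({'top':ml[0]['mask'].astype(np.float32)},[F.box(.0415,.0705,-.079,.079,.012,.014)],[.551,.217,-1.83]); print('liner->rack',l, ml[0]['confidence'])
bgr=im[150:300,100:240]; wood=np.median(bgr.reshape(-1,3),0); v=im/ (im.sum(2,keepdims=True)+1); w=wood/wood.sum()
d=(np.abs(v-w).sum(2)>.12).astype(np.uint8); d=cv2.morphologyEx(d,cv2.MORPH_CLOSE,np.ones((5,5)))
k,lab,stt,c=cv2.connectedComponentsWithStats(d); i=lab[216,150]; M=(lab==i).astype(np.float32); print(stt[i])
tilt=[F.box(q-.012,q+.012,-.07,.07,.012,.1) for q in(-.056,0)]
r=F.fit({'top':M},F.RACK+tilt,[.551,.217,-1.83]); print('rack top colour',r)
ms=np.load('m.npz')['rside']; r=F.fit({'top':M,'side':ms},F.RACK+tilt,[.551,.217,-1.83]); print('rack both',r)
```

```text
clasp [ 0.5927 -0.2622  0.148 ]
case up top [ 0.5935 -0.2608 -1.612 ] 21.2042236328125
rest-based [ 0.5544 -0.2614]
cc [ 0.5922 -0.2611  0.104 ] 0.98
liner->rack (array([ 0.5575,  0.2166, -1.8369]), np.float64(78.30142974853516)) 0.58
[ 125  184   75   63 2943]
rack top colour (array([ 0.5547,  0.2177, -1.8331]), np.float64(324.93048095703125))
rack both (array([ 0.5526,  0.2168, -1.8369]), np.float64(776.744384765625))
```

```bash
cat >> plan.py <<'E'
def down(y): x=np.array([np.cos(y),np.sin(y),0]); z=np.array([0,0,-1.]); return np.c_[x,np.cross(z,x),z]
E
python3 - <<'E'
from plan import *
o=robot.get_obs(); st(o)
print(row(o,np.array([.593,-.261,.22]),down(-1.605)), row(o,np.array([.593,-.2,.25]),down(-1.605)))
E
```

```text
t 14.0 p [ 0.5836 -0.0737  0.2549] z [-0.0006  0.0001 -1.    ] F [ 0.0322 -0.2971 -0.6427] g 0.467 q [-0.1883  0.2307  1.1916 -0.      1.7199 -0.2282]
[2.0, 187.6, 34.9, 0.0, 0.0, 94.2] [4.4, 126.6, 4.9, 0.0, 0.0, 94.2]
```

```bash
python3 -m inch '[[50,2,30,0,0,0,94.2],[50,2,60,0,0,0,94.2],[50,2,90,0,0,0,94.2],[50,2,120,0,0,0,94.2],[50,2,150,0,0,0,94.2],[50,2,187.6,0,0,0,94.2],[50,2,187.6,0,0,0,94.2],[50,2,187.6,20,0,0,94.2],[50,2,187.6,35,0,0,94.2],[50,2,187.6,35,0,0,94.2],[50,2,187.6,35,0,0,94.2],[50,2,187.6,35,0,0,94.2],[50,2,187.6,35,0,0,94.2],[50,2,187.6,35,0,0,94.2]]'
python3 - <<'E'
from plan import *
o=robot.get_obs(); st(o); print(row(o,np.array([.593,-.261,.137]),down(-1.605)))
t=cams.grab_frame('top'); s=cams.grab_frame('side'); z=lambda i,x,y,w,h:cv2.resize(i[y:y+h,x:x+w],(400,400),interpolation=cv2.INTER_CUBIC)
cv2.imwrite('pics/h.png',np.hstack([z(t,260,160,80,80),z(s,235,110,100,100)]))
E
```

```text
time_s: 15.4
ee_pos: [0.5932, -0.261, 0.2204]
eef_rot: [[-0.03, -1.0, 0.0], [-1.0, 0.03, -0.0], [0.0, -0.0, -1.0]]
contact_force: [0.1, -0.3, -0.3]
finger_gap: 0.59
t 15.4 p [ 0.5932 -0.261   0.2204] z [ 0.0002 -0.0001 -1.    ] F [ 0.1452 -0.3175 -0.3003] g 0.59 q [-0.4714  0.4127  1.0377 -0.      1.691   1.1298]
[0.0, 0.2, 83.4, -0.0, -0.0, 0.2]
```

View pics/h.png

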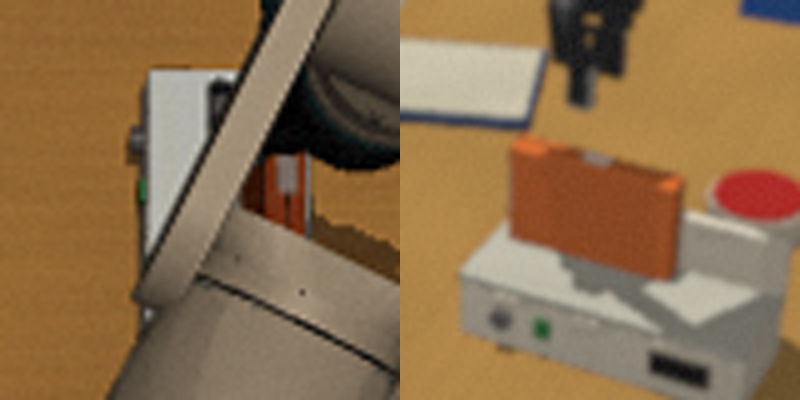

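The case is upright with the gripper centred above it; the side crop shows the finger at (580,90) above the clasp at (597,158). I'll lower slowly and grip.

```bash
python3 -m inch '[[50,0,0,20,0,0,0],[50,0,0,40,0,0,0],[50,0,0,52,0,0,0],[50,0,0,60,0,0,0],[50,0,0,68,0,0,0],[50,0,0,76,0,0,0],[50,0,0,82,0,0,0],[50,0,0,82,0,0,0],[35,0,0,82,0,0,0],[30,0,0,82,0,0,0]]' 50
python3 -m inch '[[28,0,0,0,0,0,0],[26,0,0,0,0,0,0],[24,0,0,0,0,0,0],[20,0,0,0,0,0,0],[15,0,0,0,0,0,0],[15,0,0,0,0,0,0],[15,0,0,0,0,0,0],[15,0,0,0,0,0,0],[15,0,0,0,0,0,0]]' 50
```

```text
time_s: 16.5
ee_pos: [0.5934, -0.261, 0.139]
eef_rot: [[-0.033, -0.999, 0.001], [-0.999, 0.033, -0.001], [0.001, -0.001, -1.0]]
contact_force: [0.6, -0.2, 1.0]
finger_gap: 0.349
time_s: 17.4
ee_pos: [0.5933, -0.261, 0.1388]
eef_rot: [[-0.033, -0.999, 0.001], [-0.999, 0.033, -0.0], [0.0, -0.001, -1.0]]
contact_force: [-0.2, 0.8, 5.1]
finger_gap: 0.269
```

```bash
python3 -m inch '[[15,0,0,-5,0,0,0],[15,0,0,-12,0,0,0],[15,0,0,-25,0,0,0],[15,0,0,-45,0,0,0],[15,0,0,-70,0,0,0],[15,0,0,-95,0,0,0],[15,0,0,-110,0,0,0],[15,0,0,-110,0,0,0],[15,0,0,-110,0,0,0]]' 50
python3 - <<'E'
from plan import *
o=robot.get_obs(); st(o)
xr=np.array([np.cos(-1.836),np.sin(-1.836),0]); L=np.array([.553,.217,0])+.056*xr
print('liner',L,row(o,np.r_[L[:2],.249],down(-1.836)))
im=cams.grab_frame('side');cv2.imwrite('pics/i.png',cv2.resize(im[90:240,200:400],(640,480),interpolation=cv2.INTER_CUBIC))
E
```

```text
time_s: 18.3
ee_pos: [0.593, -0.2608, 0.2475]
eef_rot: [[-0.033, -0.999, -0.001], [-0.999, 0.033, 0.0], [-0.0, 0.001, -1.0]]
contact_force: [0.3, 0.1, -3.4]
finger_gap: 0.275
t 18.3 p [ 0.593  -0.2608  0.2475] z [-0.0009  0.0004 -1.    ] F [ 0.3089  0.0687 -3.4129] g 0.275 q [-0.4713  0.4077  0.9906 -0.0001  1.7442  1.1325]
liner [0.5383 0.163  0.    ] [-421.8, 68.7, -1.3, 0.1, 0.0, 13.3]
```

View pics/i.png

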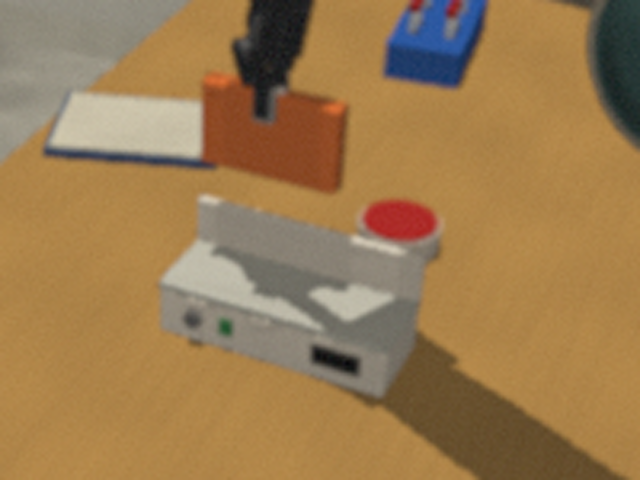

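The case is lifted level and held at the clasp, with a load of about 3.4 N. I'll carry it over the slot.

```bash
python3 -m inch '[[15,-8,1,0,0,0,0],[15,-25,4,0,0,0,0.5],[15,-50,8,0,0,0,1.5],[15,-80,13,0,0,0,3],[15,-112,18,0,0,0,4],[15,-145,23,0,0,0,5],[15,-178,29,0,0,0,6],[15,-211,34,0,0,0,7],[15,-244,40,0,0,0,8],[15,-277,45,0,0,0,9],[15,-310,50,0,0,0,10],[15,-340,55,0,0,0,11],[15,-367,60,0,0,0,12],[15,-390,64,0,0,0,13],[15,-407,66.5,0,0,0,13.3],[15,-418,68,0,0,0,13.3],[15,-421.8,68.7,0,0,0,13.3],[15,-421.8,68.7,0,0,0,13.3],[15,-421.8,68.7,0,0,0,13.3],[15,-421.8,68.7,0,0,0,13.3]]'
python3 - <<'E'
from plan import *
import fit as F
o=robot.get_obs(); st(o); p=np.array(o['ee_pos']); R=np.array(o['eef_rot']); print('yaw',np.arctan2(R[1,0],R[0,0]))
L=[.5383,.163]; print('to 40mm above liner-seat',row(o,np.r_[L,.1325],down(-1.836)))
zt=p[2]+.148-.1388
for n in('side','top'):
    cams.grab_frame(n); l=masks_of(n,'case'); l=l and l[0]
    if l:
        m=l['mask'].astype(np.float32); print(n,l['confidence'],m.sum())
        print(F.fit({n:m},[F.box(-.012,.012,-.07,.07,zt-.088,zt)],[p[0],p[1],-1.836]))
im=cams.grab_frame('side');cv2.imwrite('pics/j.png',cv2.resize(im[180:355,130:330],(800,700))[:600])
E
```

```text
time_s: 20.35
ee_pos: [0.5386, 0.1622, 0.2483]
eef_rot: [[-0.263, -0.965, 0.0], [-0.965, 0.263, -0.0], [0.0, -0.0, -1.0]]
contact_force: [-0.2, 0.3, -1.8]
finger_gap: 0.273
t 20.35 p [0.5386 0.1622 0.2483] z [ 0.     -0.0003 -1.    ] F [-0.2198  0.293  -1.7839] g 0.273 q [ 0.2269  0.1585  1.2867 -0.0003  1.6965  2.064 ]
yaw -1.8370891503080797
to 40mm above liner-seat [-0.7, 0.5, 115.8, -0.0, -0.0, -0.1]
side 0.83 1570.0
(array([ 0.5347,  0.1629, -1.8529]), np.float64(429.4888000488281))
top 0.78 221.0
(array([ 0.5379,  0.1617, -1.8455]), np.float64(722.7581176757812))
```

View pics/j.png

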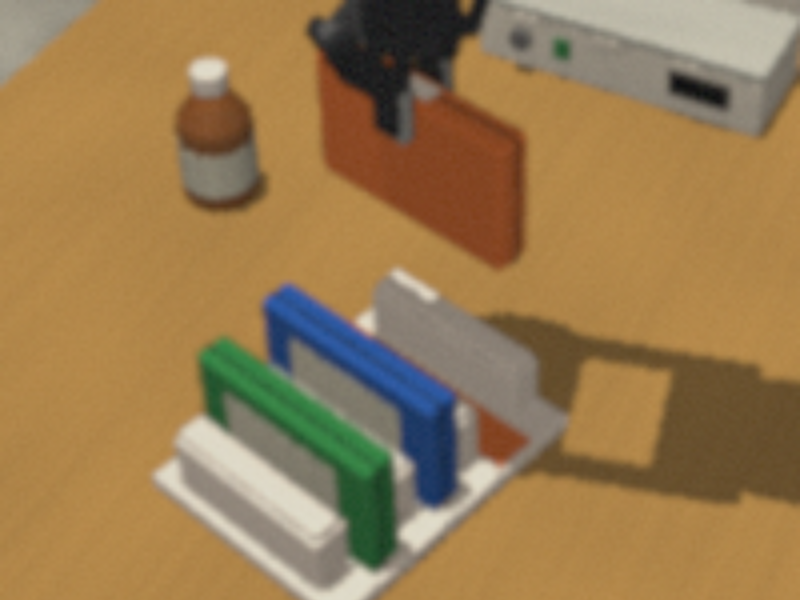

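```bash
python3 -m inch '[[15,-0.7,0.5,10,0,0,0],[15,-0.7,0.5,28,0,0,0],[15,-0.7,0.5,48,0,0,0],[15,-0.7,0.5,66,0,0,0],[15,-0.7,0.5,82,0,0,0],[15,-0.7,0.5,94,0,0,0],[15,-0.7,0.5,101,0,0,0],[15,-0.7,0.5,102,0,0,0],[15,-0.7,0.5,102,0,0,0]]'
python3 - <<'E'
from plan import *
import fit as F
o=robot.get_obs(); st(o); p=np.array(o['ee_pos'])
im=cams.grab_frame('side'); rk=np.array([.553,.217,-1.836]); zt=p[2]+.0092
a=cv2.resize(im,None,fx=4,fy=4,interpolation=cv2.INTER_CUBIC)
for Bs,q,col in((F.RACK[1:],rk,(255,0,255)),([F.box(-.012,.012,-.07,.07,zt-.088,zt)],[p[0],p[1],-1.837],(0,0,0))):
    for B in Bs:
        u=((proj('side',F.place(B,q))+.5)*4).astype(int)
        for i in range(8):
            for j in(1,2,4):
                if i^j>i: cv2.line(a,u[i].tolist(),u[i^j].tolist(),col,1)
t=cams.grab_frame('top'); t=cv2.resize(t[175:260,115:215],(400,340),interpolation=cv2.INTER_CUBIC)
s=a[860:1340,660:1140]; c=np.zeros((480,800,3),np.uint8); c[:,:480]=s; c[:272,480:]=cv2.resize(t,(320,272)); cv2.imwrite('pics/k.png',c)
E
```

```text
time_s: 21.5
ee_pos: [0.5384, 0.1638, 0.1467]
eef_rot: [[-0.262, -0.965, 0.001], [-0.965, 0.262, 0.0], [-0.0, -0.001, -1.0]]
contact_force: [0.1, -0.1, -3.1]
finger_gap: 0.269
t 21.5 p [0.5384 0.1638 0.1467] z [ 0.0006  0.0001 -1.    ] F [ 0.0724 -0.087  -3.1444] g 0.269 q [ 0.2298  0.2113  1.4309 -0.0001  1.4988  2.0658]
```

I've used up the pictures, so I'll go on by force, in small steps.

```bash
python3 -m inch '[[15,0,0,3,0,0,0],[15,0,0,6,0,0,0],[15,0,0,9,0,0,0],[15,0,0,11,0,0,0],[15,0,0,11,0,0,0]]'; python3 -m inch '[[15,0,0,3,0,0,0],[15,0,0,6,0,0,0],[15,0,0,9,0,0,0],[15,0,0,9,0,0,0]]'
```

```text
time_s: 22.1
ee_pos: [0.538, 0.1637, 0.1348]
eef_rot: [[-0.262, -0.965, -0.001], [-0.965, 0.262, -0.0], [0.001, 0.001, -1.0]]
contact_force: [-0.8, 0.6, -2.8]
finger_gap: 0.271
time_s: 22.5
ee_pos: [0.5379, 0.1636, 0.1256]
eef_rot: [[-0.262, -0.965, -0.001], [-0.965, 0.262, -0.0], [0.001, 0.001, -1.0]]
contact_force: [0.1, 0.4, -2.0]
finger_gap: 0.273
```

The case bottom is now about 13 mm below the ridge tops with no added load, so it has entered the slot.

```bash
python3 -m inch '[[15,0,0,4,0,0,0],[15,0,0,8,0,0,0],[15,0,0,12,0,0,0],[15,0,0,16,0,0,0],[15,0,0,20,0,0,0],[15,0,0,24,0,0,0],[15,0,0,27,0,0,0],[15,0,0,29,0,0,0],[15,0,0,29,0,0,0],[15,0,0,29,0,0,0]]';  python3 -m inch '[[15,0,0,1,0,0,0],[15,0,0,2,0,0,0],[15,0,0,2,0,0,0],[15,0,0,2,0,0,0]]'
```

```text
time_s: 23.5
ee_pos: [0.5383, 0.1637, 0.0974]
eef_rot: [[-0.262, -0.965, 0.0], [-0.965, 0.262, -0.0], [-0.0, -0.0, -1.0]]
contact_force: [0.3, -0.6, -2.6]
finger_gap: 0.27
time_s: 23.9
ee_pos: [0.5382, 0.1637, 0.0953]
eef_rot: [[-0.262, -0.965, 0.0], [-0.965, 0.262, -0.0], [0.0, -0.0, -1.0]]
contact_force: [0.1, -0.1, -2.3]
finger_gap: 0.27
```

```bash
python3 -m inch '[[15,0,0,0.7,0,0,0],[15,0,0,1.4,0,0,0],[15,0,0,1.4,0,0,0],[15,0,0,1.4,0,0,0]]';  python3 -m inch '[[15,0,0,0.7,0,0,0],[15,0,0,1.4,0,0,0],[15,0,0,1.4,0,0,0],[15,0,0,1.4,0,0,0]]'
```

```text
time_s: 24.3
ee_pos: [0.5381, 0.1637, 0.0939]
eef_rot: [[-0.262, -0.965, -0.0], [-0.965, 0.262, -0.0], [0.0, 0.0, -1.0]]
contact_force: [-0.3, 0.0, -2.2]
finger_gap: 0.273
time_s: 24.7
ee_pos: [0.5383, 0.1638, 0.0928]
eef_rot: [[-0.262, -0.965, 0.0], [-0.965, 0.262, 0.0], [-0.0, -0.0, -1.0]]
contact_force: [-2.1, 0.2, 0.5]
finger_gap: 0.272
```

The liner is touched at the predicted height: z is 0.0928 and the load is gone. I'll open gently and withdraw.

```bash
python3 -m inch '[[24,0,0,0.5,0,0,0],[25,0,0,0.5,0,0,0],[26,0,0,0.5,0,0,0],[28,0,0,0.5,0,0,0],[31,0,0,0.5,0,0,0],[34,0,0,0.5,0,0,0],[36,0,0,0.5,0,0,0],[36,0,0,0.5,0,0,0]]'; python3 -m inch '[[36,0,0,-3,0,0,0],[36,0,0,-10,0,0,0],[36,0,0,-22,0,0,0],[36,0,0,-40,0,0,0],[36,0,0,-70,0,0,0],[36,0,0,-110,0,0,0],[36,0,0,-150,0,0,0],[36,0,0,-150,0,0,0],[36,0,0,-150,0,0,0]]'
python3 -m inch '[[36,60,0,0,0,0,0],[36,110,0,0,0,0,0],[36,160,0,0,0,0,0],[36,210,0,0,0,0,0],[36,250,0,0,0,0,0],[36,250,0,0,0,0,0],[36,250,0,0,0,0,0]]'
python3 - <<'E'
from plan import *
import fit as F
st(robot.get_obs()); B=[F.box(-.012,.012,-.07,.07,.014,.102)]
rk=np.array([.553,.217,-1.836]); xr=np.array([np.cos(rk[2]),np.sin(rk[2])]); L=rk[:2]+.056*xr; yr=np.array([-xr[1],xr[0]])
im={}
for n in('side','top'):
    im[n]=cams.grab_frame(n); l=masks_of(n,'case'); l=l and l[0]
    if l:
        m=l['mask'].astype(np.float32); p,e=F.fit({n:m},B,[*L,-1.836]); d=p[:2]-L
        print(n,l['confidence'],m.sum(),'pose',p,'err',e,'across,along mm',d@xr*1e3,d@yr*1e3)
    c=pinpoint(n,'case_center')
    if c: q=atz(n,c[0]['xy'],.058); d=q[:2]-L; print('  centre',q,d@xr*1e3,d@yr*1e3,c[0]['confidence'])
    for q in('blue_case','green_case','bottle'):
        r=pinpoint(n,q); print('  ',q,r and r[0]['xy'])
s=pinpoint('side','case_center'); t=pinpoint('top','case_center'); print('tri',tri(s[0]['xy'],t[0]['xy']))
E
```

```text
time_s: 25.5
ee_pos: [0.5382, 0.1637, 0.092]
eef_rot: [[-0.262, -0.965, -0.0], [-0.965, 0.262, -0.0], [0.0, 0.0, -1.0]]
contact_force: [-0.2, -0.4, -0.1]
finger_gap: 0.425
time_s: 26.4
ee_pos: [0.5386, 0.1638, 0.244]
eef_rot: [[-0.262, -0.965, 0.003], [-0.965, 0.262, 0.001], [-0.002, -0.003, -1.0]]
contact_force: [-0.7, -0.2, -0.7]
finger_gap: 0.426
time_s: 27.1
ee_pos: [0.472, -0.0782, 0.241]
eef_rot: [[-0.265, -0.964, -0.002], [-0.964, 0.265, 0.001], [-0.0, 0.002, -1.0]]
contact_force: [0.1, 0.3, 0.2]
finger_gap: 0.42
t 27.1 p [ 0.472  -0.0782  0.241 ] z [-0.0019  0.0007 -1.    ] F [0.0829 0.2566 0.1655] g 0.42 q [-0.2416 -0.0768  1.5432  0.0003  1.6772  1.5971]
side 0.81 1232.0 pose [ 0.5327  0.1635 -1.8454] err 367.39447021484375 across,along mm 0.9431986130233909 -5.566874828641629
  centre [0.5408 0.1633 0.058 ] -0.9952613813907327 2.275387896640351 0.84
   blue_case [217.7, 290.9]
   green_case [202.4, 304.6]
   bottle [183.2, 228.7]
top 0.89 636.0 pose [ 0.5382  0.1652 -1.8266] err 30.90601348876953 across,along mm -2.11942290969204 -0.7095273458445619
  centre [0.5369 0.167  0.058 ] -3.515782662227603 -2.4071894248869707 0.82
   blue_case [162.3, 211.8]
   green_case [145.0, 211.2]
   bottle [219.6, 152.8]
tri (array([0.5376, 0.1666, 0.062 ]), np.float64(0.002464822695340018))
```

```bash
python3 -c "
from bench import robot
print(robot.finish_job())"
```

```text
the job is handed in; nothing more can be done
None
```

I tipped the case up from its front edge until it stood against the back rest. I then gripped it from above, carried it to the slot with the orange liner and lowered it until the liner took its weight. I released it, drew the arm clear and handed in the job at about 28 s; no verdict was reported.

**Final fit:**

| Check | Result | Limit |
|---|---|---|
| Across the slot, top-camera fit | about 2 mm off centre | 8 mm |
| Along the slot, top-camera fit | about 1 mm off centre | 25 mm |
| Alignment with the slot, top-camera fit | about 0.01 rad | 0.1 rad |
| Case centre height, both cameras combined | 62 mm above the bench; 58 expected | 52–64 mm |

- **Contact height:** the lowering agreed with the height. The case touched down at TCP height 0.0928 m, as predicted, and the load came off there.
- **Other objects:** the positions detected for the blue case, green case and bottle changed by at most about 4 px, within the network's scatter. I did not re-check the dishes.

**Disagreements and gaps:**
- The side-camera fits were poor because of occlusion. The last one put the case 5.6 mm off along the slot, still inside the limit.
- The camera estimates across the slot ranged from +1 to −3.5 mm.
- The 12-picture limit ran out before insertion, so I checked the final placement by numbers and force only, not by eye.

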